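# Roll the bush up the gutter and swing the keeper behind it

## Robot

A 6-joint arm with a two-finger parallel gripper is mounted at the origin on the work surface. World frame = base frame: x ahead of the robot, y to its left, z up, the work surface at z = 0. Lengths are in mm, angles in degrees, forces in N, time in s.
With the tool pointing down it reaches from about 325 to 750 mm from the base axis. Payload 7.6 kg.
Tool frame: the origin (TCP) lies at the very end of the fingers, on their centre line; the grasp point (between the pads) lies r.grasp_offset behind it (r.grasp_offset is the distance from the TCP to the grasp point, in mm); y points along the fingers, x is the direction in which the jaws open and shut, and the axes are right-handed (so a half turn about y gives the same grasp; the last joint's range is limited). The gripper opens to 85 mm and grips with 20 to 120 N. Pads are 22 mm wide; open, the fingers measure 114 mm over their backs; the gripper's body (76 mm by 85 mm) begins 54 mm behind the grasp point. The pads swing forward as they close: fully open they stand 13 mm farther back than shut.
Start: joints at [59.8, 2.991, 80.254, -0, 96.75, -4.028], TCP at [231.554, 471.199, 231.323] pointing down, gripper open.
Joint ranges: [-166.34, 166.34], [-52.06, 124.39], [6.96, 135.62], [-60.46, 240.46], [14.63, 156.25], [-167.68, 167.68]. Speed limits (degrees/s): [147.25, 147.25, 172.46, 180, 180, 180].

## Interface

Orientations are given as a 3x3 rotation matrix whose columns are the frame's x, y, z axes.
In Python, from bench import r gives the robot as it stands.
- The arm moves only by the shell command python3 -m jog 'ROWS' [FORCE]. ROWS is JSON, a list of rows, each an object with "slide": the shift along the tool's x, y, z in m, a list of three; "rot": the turn, a rotation vector about the tool's x, y, z in rad, a list of three; "claw": the closure, from 0 (fully open) to 1 (shut). In form: [{"slide": [dx, dy, dz], "rot": [ax, ay, az], "claw": claw}, ...]. A call has 1 to 10 rows; each row shifts and turns the commanded pose from where the row before left it, along the tool's axes as they then stand; what a row does not reach is not made up. A row lasts 1/8 s, in which the tool goes at most 62.5 mm and 10.7 degrees, less where a joint would pass 70% of its speed; a pose out of reach is approached as far as the arm can. A call is refused whole if a number of a shift passes 0.0625 or a number of a turn 0.188, either way. A call with a gripper value outside its range is refused whole. The fingers move at their own pace and stop on an object; FORCE is the grip in N (left out, the last holds). Time passes only in rows, so rows that do not move let the fingers close. It gives the time, the measured TCP pose, the force and the opening at its end, in the units of the state.
- r.sense(): the state, without advancing time (a new reading comes with each control period).
- r.snapshot(name): name is "side" or "top"; returns a dict with "img" (400x640x3 uint8, red, green, blue), "mtx" (3x3 intrinsics, pixels), "R" (3x3) and "t" (3): a world point X has camera coordinates R X + t. Camera axes: x right, y down, z forward; pixel columns grow to the right and rows downward; lengths in mm; the calibration is good to about 2 mm. A picture is of the moment at which its call begins. There is no depth.
- r.finish_job(): hands the job in, once; it reports no verdict.
Trained networks look in a picture, given as the dict that the camera call returned (one of the last four; its "shot" number tells which), for a name from the list of things; names that differ only in an ending like _2 or _b are one class to them, and where a whole thing is asked for, a point or a joint stands for the part that bears it (a point fixed in the world has none). Each returns a list of dicts, best first, with "confidence" (0 to 1); they miss things now and then, are a little off and sometimes report something else, mostly with a low value. They report only what shows in the picture. A call takes as long as a camera call. They do not tell look-alikes from the thing itself.
- r.find_in(picture, thing): "box" ([left, top, width, height] in pixels, round what is visible of it).
The state is a dict: "time_s": time; "joint_pos": joint angles; "joint_vel": joint speeds; "tau": joint torques, N m; "eef_pos": TCP position; "orientation": TCP orientation; "ft_force": force on the tool from outside, world axes, zero at the start; "moment": the same for the moment, N m; "width": finger opening in mm.
Only numpy, scipy, OpenCV 4.12 (cv2) and the standard library are available. Lean on these libraries where they do the work, as an engineer would, in place of code of your own. Each camera call takes 0.05 s, during which the arm holds its last target. There are 200 camera calls.

## Task

Push the steel bush lying at the low end of the sloped gutter up the slope and over the crest, so that it settles in the hollow against the upright stop plate; then push the keeper bar round by its pin until the bar lies square across the gutter behind the bush, so that it cannot roll back. Only push, with the fingertips: never pick the bush up, and leave the other things on the bench where they are.

Things in the scene. Friction and masses are not known exactly. Their poses are not given: they have to be found in the camera images.
- gutter: dark steel gutter on a blue base plate (120 x 280 x 8 mm, its middle 10 mm towards +x). Origin on the bench under the gutter's middle; z up, +y runs uphill along the gutter, +x is the side of the keeper's post. Inside width 54 mm (x -27 to 27); side walls 4 mm thick, 12 mm high above the sloped floor. The floor climbs at 7 degrees from low_end to crest, then dips at 12 degrees to the stop plate
- low_end (a point): low end of the gutter's floor, mid-width: gutter y -135, height 30.4 mm above the bench. From here to y -115 a lip, 10 mm above the floor, keeps the bush from rolling out; fingers can reach behind the bush above the lip
- crest (a point): crest of the gutter's floor, mid-width: gutter y 65, height 55 mm; its z axis is square to the climbing floor, its y axis runs up along it. Beyond it the floor dips to height 45.4 mm at the stop plate, whose upright face is at gutter y 110 (plate 8 mm thick, 62 mm wide, top 90 mm above the bench)
- bush: loose steel bush, a cylinder 44 mm across and 50 mm long, about 0.33 kg, a dark bore seen at its ends, lying across the gutter; oiled, it rolls and slides easily. Origin at its centre, x along its axis. Starts at rest on the low lip, centre at gutter y -97, height 57 mm. Before the crest it rolls back if let go; with its centre past gutter y 70 it rolls into the hollow itself
- seat (a point): point fixed to the gutter where the bush's centre lies when it is seated in the hollow, touching the stop plate: gutter x 0, y 88, height 72.6 mm; same axes as the gutter
- post_top (a point): top centre of the keeper's upright post, 18 mm across, at gutter x 48, y 52, height 71 mm; the keeper bar turns about this upright axis
- keeper (a joint): angle of the keeper bar about its post, rad, growing clockwise seen from above: 0 fully open (points downhill and 0.6 rad outward from the gutter), 0.6 parallel to the gutter, 2.17 its stop, square across the gutter behind the seated bush. Starts at 0 to 0.4, stays where left; friction 0.06 N m. Steel bar 12 mm wide, from height 72 to 80 mm, free end 80 mm from the axis
- keeper_pin (a point): middle of the upright round pin on the keeper bar, 70 mm from the post's axis, 14 mm in diameter, standing from the bar's top at height 80 mm to height 106 mm above the bench; the point is at height 93 mm. It moves with the bar
- mallet: bystander: soft-faced mallet lying on the bench, 220 mm long, wooden handle, head 98 mm wide and 40 mm thick; origin on the bench under the handle's front half
- flanged: bystander: solid steel flanged sleeve standing on its flange on the bench near the gutter, flange 64 mm across, 45 mm tall; origin at the centre of its underside
- slug: bystander: dark steel slug standing upright near the gutter, 32 mm across, 50 mm tall; origin at the centre of its underside
- vblock: bystander: dark steel block with a slot in its top near the gutter, 60 x 50 x 44 mm; origin at the centre of its underside
- spanner: bystander: steel spanner lying flat on the bench, 180 mm long
- oil: bystander: clear plastic bottle standing on the right of the bench, 56 mm across, 150 mm tall; origin at the centre of its underside
- cup: bystander: open steel cup standing at the right of the bench, 70 mm across, 70 mm tall; origin at the centre of its underside
There are look-alikes about, which are no part of the job. Leave any orange or red look-alike of the bush alone.

How it is judged:
By the outcome, as a careful person would: the job done as asked, in the order asked, and still so for the second after the job is handed in, with the robot touching nothing.
It also fails if it takes over 50 s, if anything falls off the work surface, if the arm or the gripper's body presses on something with over 40 N, if the wrist force passes 120 N, or if a joint passes its speed limit or range.

## Working session

There is one attempt and no reset: what is moved stays moved. The work goes in short steps, Python scripts to look and compute and a shell command to move; the robot and the scene stay as the last step left them, time stands still between calls to the robot, and variables do not carry over. Pictures are saved under pics/ and viewed, on a budget of 10 in all, crops included, one or two more only if the job needs it, and the job is handed in when it is done.

```bash
mkdir -p pics; ls
python3 - <<'E'
from bench import r
import cv2,numpy as np
s=r.sense();print({k:np.round(v,3).tolist() for k,v in s.items()},r.grasp_offset)
for n in("top","side"):
    p=r.snapshot(n);cv2.imwrite(f"pics/{n}0.png",p["img"][:,:,::-1])
    np.savez(f"{n}.npz",mtx=p["mtx"],R=p["R"],t=p["t"])
    print(n,p["mtx"].tolist(),np.round(p["R"],3).tolist(),np.round(p["t"],1).tolist())
    for o in("gutter","bush","keeper","keeper_pin","post_top"):
        try:print(o,[(np.round(d["box"]).tolist(),round(d["confidence"],2)) for d in r.find_in(p,o)[:4]])
        except Exception as e:print(o,e)
E
```

```text
pics
{'time_s': 0.0, 'joint_pos': [59.801, 3.028, 80.314, -0.0, 96.748, -4.029], 'joint_vel': [0.046, -0.077, 0.132, -0.054, 0.006, 0.021], 'tau': [0.0, -38.165, -36.02, -0.0, 0.006, -0.0], 'eef_pos': [231.386, 470.929, 230.461], 'orientation': [[0.441, -0.001, -0.897], [0.897, -0.001, 0.441], [-0.002, -1.0, 0.0]], 'ft_force': [-1.341, -0.405, 0.275], 'moment': [-0.011, -0.024, 0.028], 'width': 85.603} 18.700000000000003
top [[469.7234562278759, 0.0, 314.7579926692431], [0.0, 469.7234562278759, 202.4972558638334], [0.0, 0.0, 1.0]] [[0.018, -1.0, 0.005], [-0.985, -0.019, -0.171], [0.171, -0.002, -0.985]] [39.7, 518.9, 1236.4]
gutter [([261.0, 172.0, 105.0, 66.0], 0.59)]
bush [([388.0, 264.0, 21.0, 24.0], 0.78), ([339.0, 196.0, 14.0, 21.0], 0.68), ([386.0, 226.0, 19.0, 24.0], 0.67), ([338.0, 254.0, 22.0, 20.0], 0.65)]
keeper [([287.0, 177.0, 29.0, 20.0], 0.73)]
keeper_pin [([285.0, 174.0, 30.0, 22.0], 0.72)]
post_top [([260.0, 175.0, 105.0, 61.0], 0.56), ([444.0, 251.0, 35.0, 30.0], 0.55)]
side [[456.8034280744227, 0.0, 323.8706560434732], [0.0, 456.8034280744227, 193.08017540940835], [0.0, 0.0, 1.0]] [[0.692, -0.722, -0.022], [-0.4, -0.358, -0.844], [0.601, 0.593, -0.537]] [-323.8, 290.1, 873.1]
gutter [([267.0, 173.0, 109.0, 76.0], 0.61), ([396.0, 293.0, 35.0, 51.0], 0.39)]
bush [([328.0, 277.0, 21.0, 35.0], 0.82), ([354.0, 252.0, 22.0, 30.0], 0.79), ([398.0, 214.0, 19.0, 24.0], 0.66), ([294.0, 251.0, 23.0, 17.0], 0.65)]
keeper [([306.0, 176.0, 30.0, 13.0], 0.63)]
keeper_pin [([308.0, 174.0, 30.0, 14.0], 0.67)]
post_top [([267.0, 176.0, 109.0, 75.0], 0.55)]
```

Run:
```python
import cv2
a=cv2.imread("pics/top0.png")[150:300,240:440];b=cv2.imread("pics/side0.png")[150:300,240:440]
cv2.imwrite("pics/t1.png",cv2.resize(a,None,fx=4,fy=4,interpolation=cv2.INTER_CUBIC))
cv2.imwrite("pics/s1.png",cv2.resize(b,None,fx=4,fy=4,interpolation=cv2.INTER_CUBIC))
```

```text
(no output)
```

View pics/t1.png

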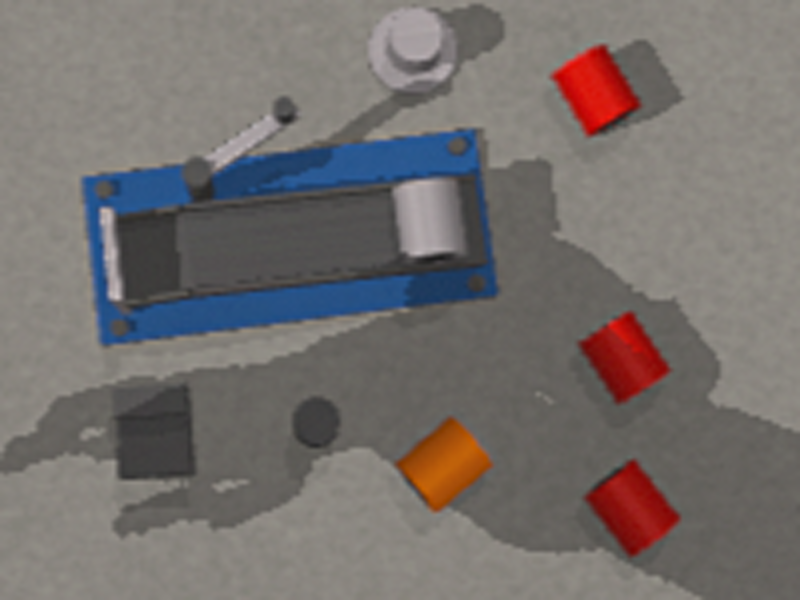

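View pics/s1.png

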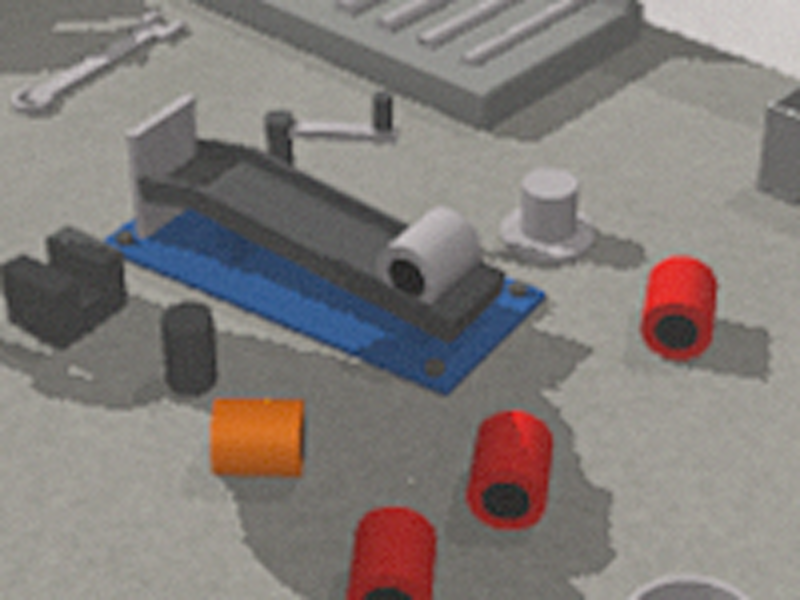

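The steel bush lies in the gutter at full-image top (347,204). The look-alikes are three reds at top (389,172), (396,239), (398,277) and an orange at (351,266), all on the bench. Only the grey one in the gutter fits. The flanged sleeve is outside the keeper side. Next I fit the gutter pose.

```bash
cat > h.py <<'E'
import numpy as np
from scipy.optimize import least_squares
C={n:np.load(f"{n}.npz") for n in("top","side")}
def proj(n,X):
    c=C[n];v=(c["mtx"]@(c["R"]@np.atleast_2d(X).T+c["t"].reshape(3,1)));return (v[:2]/v[2]).T
def gw(p,P): # gutter->world
    c,s=np.cos(p[2]),np.sin(p[2]);P=np.atleast_2d(np.array(P,float));
    return np.c_[p[0]+c*P[:,0]-s*P[:,1],p[1]+s*P[:,0]+c*P[:,1],P[:,2]]
def onplane(n,uv,z):
    c=C[n];d=c["R"].T@np.linalg.solve(c["mtx"],[*uv,1]);o=-c["R"].T@c["t"].ravel();return o+d*(z-o[2])/d[2]
E
python3 - <<'E'
from h import *
f=lambda L:np.array(L)/4+[240-.4,150-.4]
obs={"top":([[70,140,8],[70,-140,8],[-50,-140,8],[-50,140,8],[48,52,71]],f([[83,178],[480,130],[495,295],[103,345],[198,165]])),
"side":([[70,-140,8],[-50,-140,8],[-50,140,8],[48,52,71]],f([[545,293],[445,393],[108,238],[280,115]]))}
for names in(["top"],["side"],["top","side"]):
    fun=lambda p:np.concatenate([(proj(n,gw(p,obs[n][0]))-obs[n][1]).ravel() for n in names])
    s=least_squares(fun,[480,50,0],x_scale=[10,10,.1]);print(names,s.x,np.round(s.fun,1))
p=s.x;np.save("pose.npy",p)
for nm,q in dict(bush=[0,-97,57],post=[48,52,71],crest=[0,65,55],seat=[0,88,72.6]).items():
    w=gw(p,[q]);print(nm,w.round(1),[proj(n,w).round(1).tolist() for n in C])
for n,uv in(("top",f([285,103])),("side",f([383,97]))):
    w=onplane(n,uv,106);po=gw(p,[[48,52,106]])[0];d=w-po;c,s_=np.cos(p[2]),np.sin(p[2])
    g=[c*d[0]+s_*d[1],-s_*d[0]+c*d[1]];print("pin",w,np.hypot(*g),"joint",0.6-np.arctan2(g[0],-g[1]))
E
```

```text
['top'] [4.98297177e+02 5.58701978e+01 1.39319532e-01] [-0.5 -1.  -1.2 -0.6  0.9 -0.  -1.1 -0.5  1.7  2. ]
['side'] [5.01175018e+02 5.76076192e+01 1.18338893e-01] [ 0.4 -0.9 -0.8 -1.8 -1.7 -1.   2.1  4.3]
['top', 'side'] [4.98981965e+02 5.62084513e+01 1.33130706e-01] [-0.5 -1.5 -1.1 -0.5  0.7  0.  -1.4 -1.   1.7  1.6  0.4 -0.8 -0.2 -1.5
 -2.3  0.   1.5  4.8]
bush [[511.9 -39.9  57. ]] [[[347.8, 204.6]], [[347.4, 214.0]]]
post [[539.7 114.1  71. ]] [[[290.8, 192.4]], [[311.1, 183.2]]]
crest [[490.4 120.6  55. ]] [[[288.2, 211.5]], [[296.4, 194.7]]]
seat [[487.3 143.4  72.6]] [[[279.2, 211.4]], [[289.3, 186.5]]]
pin [579.43626801  61.12081889 106.        ] 66.26797801178547 joint 0.08924051482279383
pin [575.29572412  58.16499401 106.        ] 66.34156723464406 joint 0.165977894043699
```

```bash
python3 -m jog '[{"slide":[0,0,0],"rot":[0,0.164,0],"claw":1},{"slide":[0,0,0],"rot":[0,0.164,0],"claw":1},{"slide":[0,0,0],"rot":[0,0.164,0],"claw":1},{"slide":[0,0,0],"rot":[0,0.164,0],"claw":1},{"slide":[0,0,0],"rot":[0,0.164,0],"claw":1},{"slide":[0,0,0],"rot":[0,0.16,0],"claw":1},{"slide":[0,0,0],"rot":[0,0,0],"claw":1}]'
cat >> h.py <<'E'
def state():
    from bench import r
    s=r.sense();p=np.load("pose.npy");c,k=np.cos(p[2]),np.sin(p[2]);d=np.array(s["eef_pos"])-[p[0],p[1],0]
    R=np.array(s["orientation"]);print("t",round(s["time_s"],2),"TCP gutter",np.round([c*d[0]+k*d[1],-k*d[0]+c*d[1],d[2]],1),"yaw err deg",np.round(np.degrees(np.arctan2(R[1,0],R[0,0])-p[2]),2),"F",np.round(s["ft_force"],1),"down",R[:,1].round(3),"w",round(s["width"],1))
E
python3 - <<'E'
from h import *
f=lambda L:np.array(L)/4+[240-.4,150-.4]
obs={"top":([[70,140,8],[70,-140,8],[-50,-140,8],[-50,140,8]],f([[83,178],[480,130],[495,295],[103,345]])),
"side":([[70,-140,8],[-50,-140,8],[-50,140,8]],f([[545,293],[445,393],[108,238]]))}
for names in(["top"],["side"],["top","side"]):
    fun=lambda p:np.concatenate([(proj(n,gw(p,obs[n][0]))-obs[n][1]).ravel() for n in names])
    s=least_squares(fun,[480,50,0],x_scale=[10,10,.1]);print(names,s.x,np.round(s.fun,1))
np.save("pose.npy",s.x)
state()
E
```

```text
time_s: 1.48
eef_pos: [231.6, 471.2, 231.4]
orientation: [[0.991, 0.0, -0.135], [0.135, 0.0, 0.991], [0.0, -1.0, 0.0]]
ft_force: [0.9, 0.7, -0.2]
width: 0.3
['top'] [4.96892652e+02 5.45525943e+01 1.41060317e-01] [-0.1 -0.4 -0.8 -0.2  1.4  0.4 -0.6  0.1]
['side'] [4.99270297e+02 5.31673038e+01 1.10235378e-01] [ 1.3  0.4 -0.3 -0.5 -1.  -0.3]
['top', 'side'] [4.97515352e+02 5.39477429e+01 1.33071947e-01] [ 0.3 -1.  -0.3 -0.   1.6  0.6 -0.6 -0.5  0.7 -0.2  0.1 -0.8 -2.2  0.6]
t 1.48 TCP gutter [-208.2  448.8  231.4] yaw err deg 0.13 F [ 0.9  0.7 -0.2] down [ 0.  0. -1.] w 0.3
```

```bash
python3 -m jog '[{"slide":[0.02,0,-0.05],"rot":[0,0,0],"claw":1},{"slide":[0.02,0,-0.055],"rot":[0,0,0],"claw":1},{"slide":[0.02,0,-0.055],"rot":[0,0,0],"claw":1},{"slide":[0.02,0,-0.055],"rot":[0,0,0],"claw":1},{"slide":[0.02,0,-0.055],"rot":[0,0,0],"claw":1},{"slide":[0.02,0,-0.055],"rot":[0,0,0],"claw":1},{"slide":[0.02,0,-0.055],"rot":[0,0,0],"claw":1},{"slide":[0.02,0,-0.055],"rot":[0,0,0],"claw":1},{"slide":[0.02,0,-0.055],"rot":[0,0,0],"claw":1},{"slide":[0.01,0,-0.04],"rot":[0,0,0],"claw":1}]'; python3 -c "
from h import *;state()"
```

```text
time_s: 2.72
eef_pos: [491.3, -30.9, 231.2]
orientation: [[0.991, 0.0, -0.136], [0.136, 0.0, 0.991], [0.0, -1.0, -0.0]]
ft_force: [-0.6, 1.4, 1.1]
width: -0.1
t 2.73 TCP gutter [-17.4 -83.3 231.2] yaw err deg 0.2 F [-0.6  1.4  1.1] down [ 0.  0. -1.] w -0.1
```

```bash
python3 -m jog '[{"slide":[0.009,0,-0.036],"rot":[0,0,0],"claw":1},{"slide":[0.008,0,-0.036],"rot":[0,0,0],"claw":1},{"slide":[0,0.05,0],"rot":[0,0,0],"claw":1},{"slide":[0,0.05,0],"rot":[0,0,0],"claw":1},{"slide":[0,0.05,0],"rot":[0,0,0],"claw":1},{"slide":[0,0,0],"rot":[0,0,0],"claw":1}]'
python3 - <<'E'
from h import *;state()
from bench import r
import cv2
ims=[]
for n,y,x in(("top",150,260),("side",140,250)):
    im=r.snapshot(n)["img"][y:y+120,x:x+160,::-1];ims.append(cv2.resize(im,None,fx=5,fy=5,interpolation=cv2.INTER_CUBIC)[:,:,:])
cv2.imwrite("pics/c2.png",cv2.resize(np.vstack(ims),(400,600)) if 0 else np.hstack([cv2.resize(i,(400,300)) for i in ims]))
E
```

```text
time_s: 3.48
eef_pos: [514.5, -97.1, 77.5]
orientation: [[0.991, -0.008, -0.136], [0.136, 0.002, 0.991], [-0.008, -1.0, 0.003]]
ft_force: [0.6, 0.5, -0.4]
width: -0.0
t 3.48 TCP gutter [  -3.2 -152.    77.5] yaw err deg 0.21 F [ 0.6  0.5 -0.4] down [-0.008  0.002 -1.   ] w -0.0
```

View pics/c2.png

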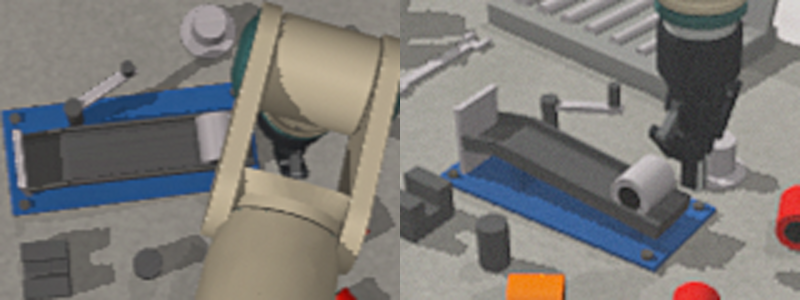

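```bash
python3 -m jog '[{"slide":[0.002,0.014,0],"rot":[0,0,0],"claw":1},{"slide":[0,0.014,0],"rot":[0,0,0],"claw":1},{"slide":[0,0,0],"rot":[0,0,0],"claw":1},{"slide":[0,0,0],"rot":[0,0,0],"claw":1}]'
python3 - <<'E'
from h import *;state()
print([proj(n,[[514.5,-97.1,77.5]]) for n in C])
E
```

```text
time_s: 4.08
eef_pos: [519.3, -97.5, 53.5]
orientation: [[0.991, 0.0, -0.134], [0.134, 0.0, 0.991], [0.0, -1.0, -0.0]]
ft_force: [-0.4, -0.2, 0.3]
width: -0.2
t 4.08 TCP gutter [   1.5 -153.    53.5] yaw err deg 0.06 F [-0.4 -0.2  0.3] down [ 0.  0. -1.] w -0.2
[array([[369.93028263, 202.76492118]]), array([[366.3186222 , 215.69681912]])]
```

```bash
python3 -m jog '[{"slide":[-0.001,0.004,0],"rot":[0,0,0],"claw":1},{"slide":[0,0,0.008],"rot":[0,0,0],"claw":1},{"slide":[0,0,0.008],"rot":[0,0,0],"claw":1},{"slide":[0,0,0.006],"rot":[0,0,0],"claw":1},{"slide":[0,-0.001,0.008],"rot":[0,0,0],"claw":1},{"slide":[0,-0.001,0.008],"rot":[0,0,0],"claw":1},{"slide":[0,-0.001,0.008],"rot":[0,0,0],"claw":1},{"slide":[0,-0.001,0.008],"rot":[0,0,0],"claw":1},{"slide":[0,0,0],"rot":[0,0,0],"claw":1}]'
python3 - <<'E'
from h import *;state()
from bench import r
import cv2
im=r.snapshot("side")["img"][140:260,250:410,::-1];cv2.imwrite("pics/c3.png",cv2.resize(im,None,fx=4,fy=4,interpolation=cv2.INTER_CUBIC))
E
```

```text
time_s: 5.2
eef_pos: [510.7, -43.3, 53.2]
orientation: [[0.991, -0.0, -0.134], [0.134, 0.001, 0.991], [-0.0, -1.0, 0.001]]
ft_force: [0.6, -0.8, 0.6]
width: 0.2
t 5.2 TCP gutter [  0.2 -98.1  53.2] yaw err deg 0.1 F [ 0.6 -0.8  0.6] down [-0.     0.001 -1.   ] w 0.2
```

View pics/c3.png

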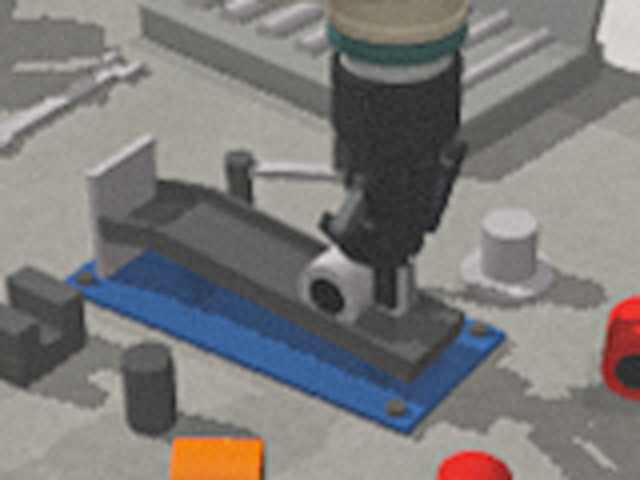

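The bush now sits in front of the fingertips, at crop (335,285), and is climbing. I'll keep pushing.

```bash
python3 -m jog '[{"slide":[0,-0.0012,0.01],"rot":[0,0,0],"claw":1},{"slide":[0,-0.0012,0.01],"rot":[0,0,0],"claw":1},{"slide":[0,-0.0012,0.01],"rot":[0,0,0],"claw":1},{"slide":[0,-0.0012,0.01],"rot":[0,0,0],"claw":1},{"slide":[0,-0.0012,0.01],"rot":[0,0,0],"claw":1},{"slide":[0,-0.0012,0.01],"rot":[0,0,0],"claw":1},{"slide":[0,-0.0012,0.01],"rot":[0,0,0],"claw":1},{"slide":[0,-0.0012,0.01],"rot":[0,0,0],"claw":1},{"slide":[0,-0.0012,0.01],"rot":[0,0,0],"claw":1},{"slide":[0,-0.0012,0.01],"rot":[0,0,0],"claw":1}]';  python3 -c "
from h import *;state()"
python3 -m jog '[{"slide":[0,-0.0012,0.008],"rot":[0,0,0],"claw":1},{"slide":[0,-0.0012,0.008],"rot":[0,0,0],"claw":1},{"slide":[0,-0.001,0.007],"rot":[0,0,0],"claw":1},{"slide":[0,-0.0008,0.006],"rot":[0,0,0],"claw":1},{"slide":[0,-0.0008,0.005],"rot":[0,0,0],"claw":1},{"slide":[0,-0.0008,0.004],"rot":[0,0,0],"claw":1},{"slide":[0,0,0],"rot":[0,0,0],"claw":1},{"slide":[0,0,0],"rot":[0,0,0],"claw":1},{"slide":[0,0,0],"rot":[0,0,0],"claw":1},{"slide":[0,0,0],"rot":[0,0,0],"claw":1}]'
python3 - <<'E'
from h import *;state()
from bench import r
import cv2
im=r.snapshot("side")["img"][140:260,250:410,::-1];cv2.imwrite("pics/c4.png",cv2.resize(im,None,fx=4,fy=4,interpolation=cv2.INTER_CUBIC))
E
```

```text
time_s: 6.5
eef_pos: [497.5, 55.6, 65.5]
orientation: [[0.991, 0.0, -0.134], [0.134, -0.0, 0.991], [0.0, -1.0, -0.0]]
ft_force: [0.8, -1.9, 1.6]
width: -0.1
t 6.5 TCP gutter [ 0.2  1.6 65.5] yaw err deg 0.05 F [ 0.8 -1.9  1.6] down [ 0. -0. -1.] w -0.1
time_s: 7.75
eef_pos: [492.4, 92.6, 71.0]
orientation: [[0.991, -0.0, -0.133], [0.133, 0.0, 0.991], [-0.0, -1.0, 0.0]]
ft_force: [-0.4, 0.7, -0.2]
width: 0.1
t 7.75 TCP gutter [ 0.1 39.  71. ] yaw err deg 0.04 F [-0.4  0.7 -0.2] down [-0.  0. -1.] w 0.1
```

View pics/c4.png

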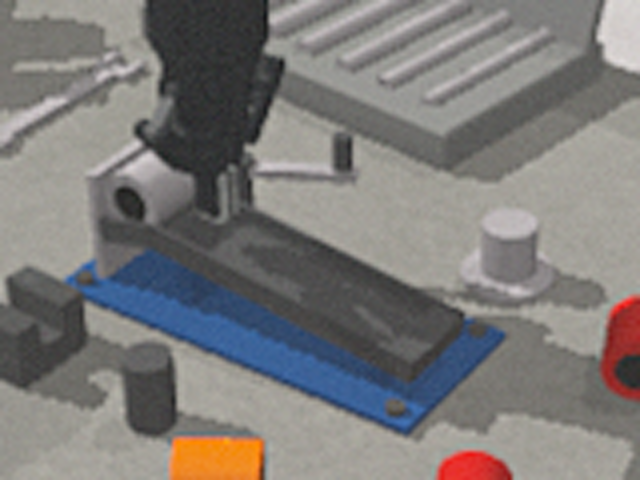

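The bush rests against the stop plate, bore end at crop (130,195), and the wrist force is about zero. I'll lift, move outside the pin, then check.

```bash
python3 -m jog '[{"slide":[0,-0.03,-0.006],"rot":[0,0,0],"claw":1},{"slide":[0,-0.04,-0.005],"rot":[0,0,0],"claw":1},{"slide":[0.04,0,-0.013],"rot":[0,0,0],"claw":1},{"slide":[0.04,0,-0.013],"rot":[0,0,0],"claw":1},{"slide":[0.04,0,-0.013],"rot":[0,0,0],"claw":1},{"slide":[0,0,0],"rot":[0,0,0],"claw":1},{"slide":[0,0.025,0],"rot":[0,0,0],"claw":1},{"slide":[0,0.027,0],"rot":[0,0,0],"claw":1},{"slide":[0,0,0],"rot":[0,0,0],"claw":1},{"slide":[0,0,0],"rot":[0,0,0],"claw":1}]'
python3 - <<'E'
from h import *;state()
from bench import r
import cv2
p=np.load("pose.npy");print("bush end px",proj("side",gw(p,[[-25,88,72.6]])))
ims=[]
for n,y,x in(("top",150,250),("side",140,250)):
    im=r.snapshot(n)["img"][y:y+120,x:x+110,::-1];ims.append(cv2.resize(im,(396,432),interpolation=cv2.INTER_CUBIC))
cv2.imwrite("pics/c5.png",np.hstack(ims))
E
```

```text
time_s: 9.05
eef_pos: [618.4, 59.3, 90.7]
orientation: [[0.991, 0.002, -0.134], [0.134, 0.0, 0.991], [0.002, -1.0, -0.0]]
ft_force: [-0.1, 0.1, -0.4]
width: -0.0
t 9.05 TCP gutter [120.5 -10.7  90.7] yaw err deg 0.06 F [-0.1  0.1 -0.4] down [ 0.002  0.    -1.   ] w -0.0
bush end px [[283.37115717 191.16022832]]
```

View pics/c5.png

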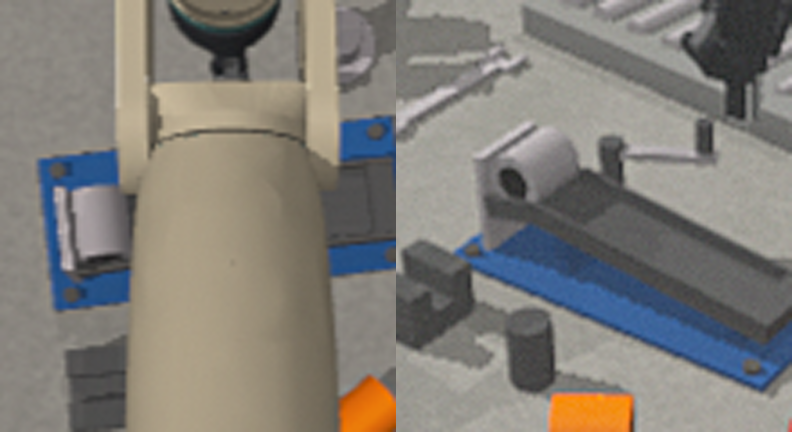

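Bush seated at side crop (540,160), touching the plate; the finger at (738,105) stands outside the pin at (704,138). Next I push the pin inward.

```bash
python3 -m jog '[{"slide":[-0.01,0.002,-0.002],"rot":[0,0,0],"claw":1},{"slide":[-0.01,0,-0.002],"rot":[0,0,0],"claw":1},{"slide":[-0.01,0,-0.001],"rot":[0,0,0],"claw":1},{"slide":[-0.01,0,-0.002],"rot":[0,0,0],"claw":1},{"slide":[-0.01,0,0],"rot":[0,0,0],"claw":1},{"slide":[-0.01,0,0.001],"rot":[0,0,0],"claw":1},{"slide":[-0.01,0,0.002],"rot":[0,0,0],"claw":1},{"slide":[-0.01,0,0.003],"rot":[0,0,0],"claw":1},{"slide":[0,0,0],"rot":[0,0,0],"claw":1}]'; python3 -c "
from h import *;state()"
python3 -m jog '[{"slide":[-0.01,0,0.004],"rot":[0,0,0],"claw":1},{"slide":[-0.009,0,0.005],"rot":[0,0,0],"claw":1},{"slide":[-0.006,0,0.004],"rot":[0,0,0],"claw":1},{"slide":[0,0,0],"rot":[0,0,0],"claw":1},{"slide":[0,0,0],"rot":[0,0,0],"claw":1}]'
python3 - <<'E'
from h import *;state()
from bench import r
import cv2
im=r.snapshot("side")["img"][140:260,250:410,::-1];cv2.imwrite("pics/c6.png",cv2.resize(im,None,fx=4,fy=4,interpolation=cv2.INTER_CUBIC))
E
```

```text
time_s: 10.28
eef_pos: [537.1, 39.6, 87.2]
orientation: [[0.992, -0.003, -0.13], [0.13, -0.014, 0.991], [-0.005, -1.0, -0.014]]
ft_force: [-7.2, -32.7, 3.9]
width: 0.3
t 10.28 TCP gutter [ 37.3 -19.5  87.2] yaw err deg -0.17 F [ -7.2 -32.7   3.9] down [-0.003 -0.014 -1.   ] w 0.3
time_s: 10.9
eef_pos: [512.5, 57.3, 87.3]
orientation: [[0.991, 0.001, -0.134], [0.134, 0.001, 0.991], [0.001, -1.0, 0.0]]
ft_force: [0.0, 0.6, 0.6]
width: 0.3
t 10.9 TCP gutter [15.3  1.3 87.3] yaw err deg 0.07 F [0.  0.6 0.6] down [ 0.001  0.001 -1.   ] w 0.3
```

View pics/c6.png

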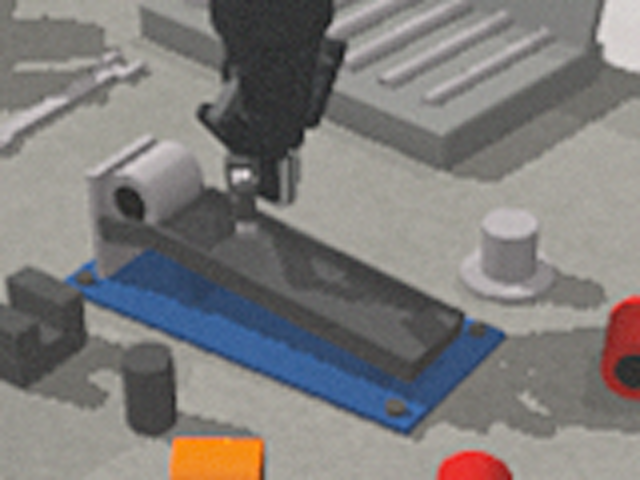

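Run:
```python
from h import *
p=np.load("pose.npy")
for th in np.arange(1.0,2.3,.1):
    f=th-.6;q=gw(p,[[48-70*np.sin(f),52-70*np.cos(f),z] for z in(106,80)]);print(round(th,2),((proj("side",q)-[250,140])*4).round(0).tolist(),np.round([48-70*np.sin(f),52-70*np.cos(f)]))
```

```text
1.0 [[298.0, 176.0], [299.0, 210.0]] [ 21. -12.]
1.1 [[288.0, 179.0], [289.0, 213.0]] [14. -9.]
1.2 [[278.0, 181.0], [279.0, 216.0]] [ 8. -6.]
1.3 [[267.0, 183.0], [268.0, 218.0]] [ 3. -2.]
1.4 [[256.0, 184.0], [258.0, 219.0]] [-2.  3.]
1.5 [[245.0, 185.0], [247.0, 220.0]] [-7.  8.]
1.6 [[234.0, 185.0], [236.0, 220.0]] [-11.  14.]
1.7 [[223.0, 185.0], [225.0, 219.0]] [-14.  20.]
1.8 [[212.0, 184.0], [214.0, 218.0]] [-17.  27.]
1.9 [[202.0, 182.0], [204.0, 217.0]] [-19.  33.]
2.0 [[192.0, 180.0], [194.0, 215.0]] [-21.  40.]
2.1 [[182.0, 177.0], [185.0, 212.0]] [-22.  47.]
2.2 [[174.0, 174.0], [176.0, 209.0]] [-22.  54.]
```

```bash
python3 -m jog '[{"slide":[0.003,0,-0.01],"rot":[0,0,0],"claw":1},{"slide":[0,0,-0.012],"rot":[0,0,0],"claw":1},{"slide":[-0.015,0,0],"rot":[0,0,0],"claw":1},{"slide":[-0.018,0,0],"rot":[0,0,0],"claw":1},{"slide":[0,0,0.008],"rot":[0,0,0],"claw":1},{"slide":[0,0,0.008],"rot":[0,0,0],"claw":1},{"slide":[0,0,0.008],"rot":[0,0,0],"claw":1},{"slide":[0,0,0.008],"rot":[0,0,0],"claw":1},{"slide":[0,0,0.008],"rot":[0,0,0],"claw":1},{"slide":[0,0,0],"rot":[0,0,0],"claw":1}]'; python3 -c "
from h import *;state()"
python3 -m jog '[{"slide":[0,0,0.004],"rot":[0,0,0],"claw":1},{"slide":[0,0,0.004],"rot":[0,0,0],"claw":1},{"slide":[0,0,0.003],"rot":[0,0,0],"claw":1},{"slide":[0,0,0],"rot":[0,0,0],"claw":1},{"slide":[0,0,0],"rot":[0,0,0],"claw":1}]'
python3 - <<'E'
from h import *;state()
from bench import r
import cv2
im=r.snapshot("side")["img"][140:260,250:410,::-1];cv2.imwrite("pics/c7.png",cv2.resize(im,None,fx=4,fy=4,interpolation=cv2.INTER_CUBIC))
E
```

```text
time_s: 12.2
eef_pos: [472.4, 65.0, 86.2]
orientation: [[0.991, -0.024, -0.133], [0.132, -0.015, 0.991], [-0.026, -1.0, -0.011]]
ft_force: [-49.7, -33.8, 32.1]
width: -0.0
t 12.2 TCP gutter [-23.4  14.3  86.2] yaw err deg -0.01 F [-49.7 -33.8  32.1] down [-0.024 -0.015 -1.   ] w -0.0
time_s: 12.82
eef_pos: [466.5, 76.1, 84.2]
orientation: [[0.99, -0.037, -0.133], [0.133, -0.015, 0.991], [-0.039, -0.999, -0.01]]
ft_force: [-68.5, -33.8, 36.1]
width: -0.2
t 12.82 TCP gutter [-27.8  26.   84.2] yaw err deg 0.02 F [-68.5 -33.8  36.1] down [-0.037 -0.015 -0.999] w -0.2
```

View pics/c7.png

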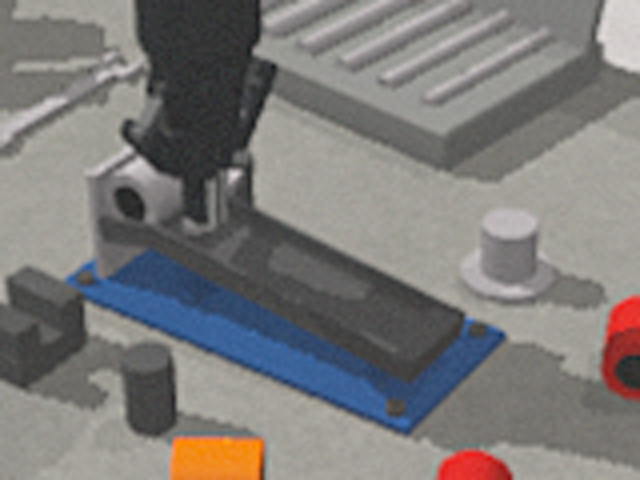

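The force has risen to about 84 N, so the finger is wedged beside the pin rather than behind it. I'll back off the same way and look.

```bash
python3 -m jog '[{"slide":[0,0,-0.006],"rot":[0,0,0],"claw":1},{"slide":[0,0,-0.01],"rot":[0,0,0],"claw":1},{"slide":[0,0,-0.015],"rot":[0,0,0],"claw":1},{"slide":[0,0,-0.02],"rot":[0,0,0],"claw":1},{"slide":[0,0,-0.015],"rot":[0,0,0],"claw":1},{"slide":[0,0,0],"rot":[0,0,0],"claw":1},{"slide":[0,0,0],"rot":[0,0,0],"claw":1}]'
python3 - <<'E'
from h import *;state()
from bench import r
import cv2
ims=[]
for n,y,x in(("top",160,250),("side",150,260)):
    im=r.snapshot(n)["img"][y:y+90,x:x+80,::-1];ims.append(cv2.resize(im,(400,450),interpolation=cv2.INTER_CUBIC))
cv2.imwrite("pics/c8.png",np.hstack(ims))
E
```

```text
time_s: 13.75
eef_pos: [487.6, 16.6, 87.1]
orientation: [[0.991, -0.0, -0.134], [0.134, 0.0, 0.991], [0.0, -1.0, 0.0]]
ft_force: [0.2, 0.6, 0.8]
width: 0.1
t 13.75 TCP gutter [-14.7 -35.7  87.1] yaw err deg 0.05 F [0.2 0.6 0.8] down [-0.  0. -1.] w 0.1
```

View pics/c8.png

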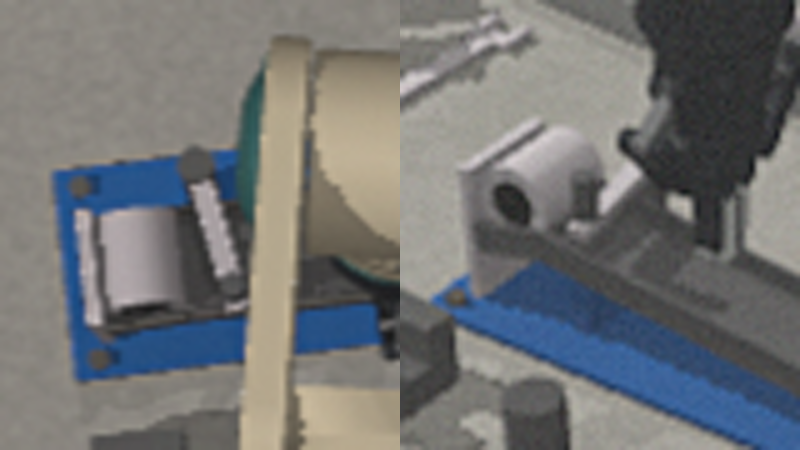

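The pin is now at side crop (587,190), about joint 2.0 by both views, so the bar is about 10° short of square. The bush is still seated. I'll make the last push centred on the pin.

```bash
python3 -m jog '[{"slide":[-0.007,0,0.02],"rot":[0,0,0],"claw":1},{"slide":[0,0,0.02],"rot":[0,0,0],"claw":1},{"slide":[0,0,0.012],"rot":[0,0,0],"claw":1},{"slide":[0,0,0.005],"rot":[0,0,0],"claw":1},{"slide":[0,0,0.005],"rot":[0,0,0],"claw":1},{"slide":[0,0,0],"rot":[0,0,0],"claw":1}]'; python3 -c "
from h import *;state()"
python3 -m jog '[{"slide":[0,0,0.004],"rot":[0,0,0],"claw":1},{"slide":[0,0,0.002],"rot":[0,0,0],"claw":1},{"slide":[0,0,0],"rot":[0,0,0],"claw":1}]'; python3 -c "
from h import *;state()"
```

```text
time_s: 14.6
eef_pos: [472.4, 76.8, 87.1]
orientation: [[0.991, 0.0, -0.134], [0.134, -0.0, 0.991], [0.0, -1.0, -0.0]]
ft_force: [-0.0, -0.4, -0.1]
width: -0.4
t 14.6 TCP gutter [-21.8  26.   87.1] yaw err deg 0.06 F [-0.  -0.4 -0.1] down [ 0. -0. -1.] w -0.4
time_s: 14.98
eef_pos: [471.6, 82.8, 87.0]
orientation: [[0.991, -0.0, -0.134], [0.134, 0.0, 0.991], [-0.0, -1.0, 0.0]]
ft_force: [0.4, -0.4, -0.6]
width: -0.3
t 14.97 TCP gutter [-21.9  32.1  87. ] yaw err deg 0.06 F [ 0.4 -0.4 -0.6] down [-0.  0. -1.] w -0.3
```

```bash
for i in 1; do python3 -m jog '[{"slide":[0,0,0.002],"rot":[0,0,0],"claw":1},{"slide":[0,0,0.001],"rot":[0,0,0],"claw":1},{"slide":[0,0,0],"rot":[0,0,0],"claw":1}]'; done | grep ft; python3 -m jog '[{"slide":[0,0,0.002],"rot":[0,0,0],"claw":1},{"slide":[0,0,0],"rot":[0,0,0],"claw":1}]' | grep ft;python3 -c "
from h import *;state()"
```

```text
ft_force: [-0.2, -0.2, 0.4]
ft_force: [-0.3, 0.2, -0.4]
t 15.6 TCP gutter [-21.8  37.2  87.1] yaw err deg 0.06 F [-0.3  0.2 -0.4] down [ 0.  0. -1.] w -0.1
```

```bash
python3 -m jog '[{"slide":[0,0,0.002],"rot":[0,0,0],"claw":1},{"slide":[0,0,0],"rot":[0,0,0],"claw":1}]' | grep ft; python3 -m jog '[{"slide":[0,0,0],"rot":[0,0,0],"claw":1}]' | grep ft
python3 - <<'E'
from h import *;state()
from bench import r
import cv2
ims=[]
for n,y,x in(("top",160,250),("side",150,260)):
    im=r.snapshot(n)["img"][y:y+90,x:x+80,::-1];ims.append(cv2.resize(im,(400,450),interpolation=cv2.INTER_CUBIC))
cv2.imwrite("pics/c9.png",np.hstack(ims))
E
```

```text
ft_force: [-0.3, 0.3, -0.2]
ft_force: [-0.4, 0.2, -0.0]
t 15.97 TCP gutter [-21.7  39.2  87.2] yaw err deg 0.06 F [-0.4  0.2 -0. ] down [ 0.  0. -1.] w -0.1
```

View pics/c9.png

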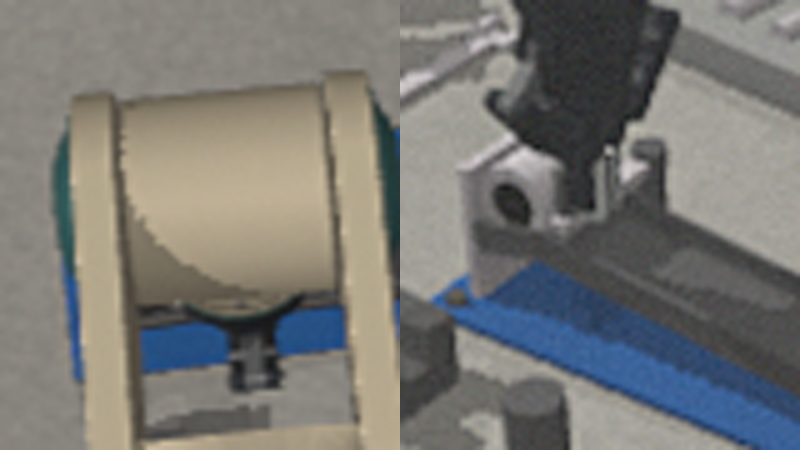

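```bash
for k in 1; do python3 -m jog '[{"slide":[0,0,0.0015],"rot":[0,0,0],"claw":1},{"slide":[0,0,0],"rot":[0,0,0],"claw":1}]' | grep ft; done; python3 -m jog '[{"slide":[0,0,0.0015],"rot":[0,0,0],"claw":1},{"slide":[0,0,0],"rot":[0,0,0],"claw":1}]' | grep ft;  python3 -c "
from h import *;state()"
```

```text
ft_force: [0.7, -0.3, -0.2]
ft_force: [-0.5, -6.7, 1.5]
t 16.57 TCP gutter [-21.9  40.7  87.2] yaw err deg 0.02 F [-0.5 -6.7  1.5] down [ 0.    -0.003 -1.   ] w 0.2
```

```bash
python3 -m jog '[{"slide":[0,0,0.001],"rot":[0,0,0],"claw":1},{"slide":[0,0,0],"rot":[0,0,0],"claw":1}]' | grep ft; python3 -m jog '[{"slide":[0,0,-0.01],"rot":[0,0,0],"claw":1},{"slide":[0,0,-0.015],"rot":[0,0,0],"claw":1},{"slide":[0,-0.05,0],"rot":[0,0,0],"claw":1},{"slide":[0,-0.05,-0.05],"rot":[0,0,0],"claw":1},{"slide":[0,0,-0.06],"rot":[0,0,0],"claw":1},{"slide":[0,0,-0.06],"rot":[0,0,0],"claw":1},{"slide":[0,0,-0.06],"rot":[0,0,0],"claw":1},{"slide":[0,0,0],"rot":[0,0,0],"claw":1},{"slide":[0,0,0],"rot":[0,0,0],"claw":1}]'
python3 - <<'E'
from h import *;state()
from bench import r
import cv2
ims=[]
for n,y,x in(("top",160,250),("side",150,260)):
    im=r.snapshot(n)["img"][y:y+90,x:x+80,::-1];ims.append(cv2.resize(im,(400,450),interpolation=cv2.INTER_CUBIC))
cv2.imwrite("pics/c10.png",np.hstack(ims))
E
```

```text
ft_force: [0.7, -11.7, 0.8]
time_s: 17.95
eef_pos: [503.2, -153.3, 181.1]
orientation: [[0.991, -0.0, -0.133], [0.133, 0.001, 0.991], [-0.0, -1.0, 0.001]]
ft_force: [-0.5, -0.3, 0.1]
width: 0.2
t 17.95 TCP gutter [ -21.9 -206.2  181.1] yaw err deg 0.02 F [-0.5 -0.3  0.1] down [-0.     0.001 -1.   ] w 0.2
```

View pics/c10.png

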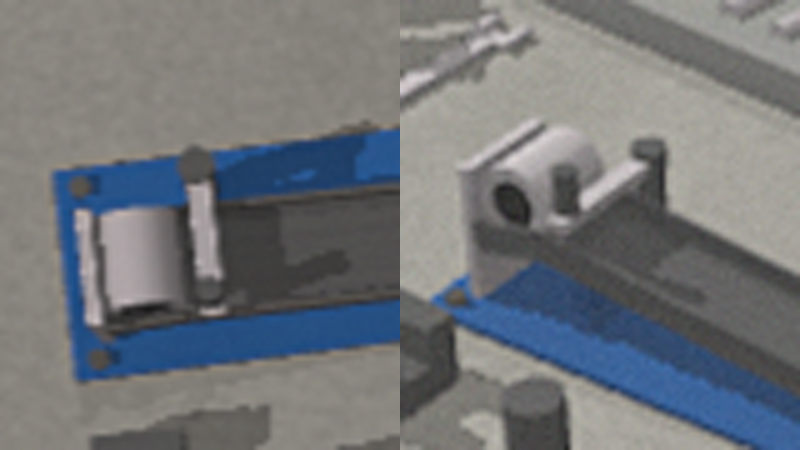

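The bar lies square across the gutter, parallel to the plate's edge, with its post at top crop (195,165) and pin at (210,290). The bush is seated against the stop plate at (140,255). The robot is clear, so I'm handing in.

```bash
python3 -c "
from bench import r
print(r.finish_job())"
```

```text
the job is handed in; nothing more can be done
None
```

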